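Clip the self-closing tongs on a cleaned adapter and move it to the mat

TASK

The steel cone adapter has been degreased, so handle it only with the self-closing tongs: squeeze their black finger pads so that the white jaws spread, bring the jaws round the adapter's foot without shoving it out of its place, and let go so that the tongs grip it. Then, with the tongs staying clipped on, use them to slide the adapter to the middle of the blue mat and leave it standing there, still in their jaws. Never touch the adapter with the gripper, never tip it over, and leave the other things where they are.

Things in the scene. Friction and masses are not known exactly. Their poses are not given: they have to be found in the camera images.
- tongs_grip (a point): Self-closing cross-lock tongs lying flat, 205 mm long, 130 g. This point: midway between the two upright black finger pads, 12 mm above the bench (each pad 32 mm long, 5 mm thick, from the bench up to 24 mm). x along the tongs from tail to jaws, y from pad to pad, z up. Pads' outer faces are 52 mm apart at rest, 44 mm when gripping the adapter, 29 mm at the inner stop.
- tongs_jaws (a point): Centre between the white V-shaped jaws, 95 mm ahead (+x) of tongs_grip, 5 mm above the bench; the adapter's axis belongs here when gripped. Jaws are 10 mm tall, on the bench, and end 23 mm beyond this point. Clear width between their tips: about 18 mm at rest, 80 mm with the pads squeezed to the stop; free back to 30 mm behind this point. Axes as tongs_grip.
- tongs_tail (a point): Centre of the black tail block of the tongs, 77 mm behind tongs_grip (-x) and 10 mm above the bench; the block is 28 mm long, 20 mm wide (y) and 20 mm tall. Gripping it across y does not open the jaws. Same axes as tongs_grip.
- tongs_arm_a (a joint): Opening angle of one arm of the tongs (rad; the other moves alike): 0 closed at rest, about 0.06 gripping the adapter's foot, 0.18 at the inner stop. Squeezing the pads spreads the jaws, taking 9 to 13 N per pad; let go and a spring closes them.
- adapter: Conical steel adapter standing upright: round foot 53 mm in diameter and 12 mm tall, cone above it, 34 mm wide top at 62 mm; about 0.2 kg. Origin in the centre of the underside, z up.
- tongs: The tongs as a whole, origin on the bench under tongs_grip, axes as tongs_grip.
- jaw_a: White jaw on the tongs' -y side, carried by the arm whose pad is on the +y side (the arms cross); its origin is not at the jaw but on the hinge axis, 65 mm behind tongs_grip, at the underside.
- jaw_b: White jaw on the tongs' +y side; origin on the same hinge axis.
- mat_center (a point): Centre of the thin blue square mat (140 mm by 140 mm, less than 1 mm thick, fixed, with a white ring 62 mm wide round its centre), on the bench surface. Things slide over its edge freely. Further left, from y = 0.09 on and x = 0.44 to 0.72, stands a fixed carton 140 mm tall with a tall instrument in it.
- dish: Small pink dish, 60 mm wide, 12 mm tall, a bystander to be left alone; origin under its centre.
- driver: Yellow-handled screwdriver, 150 mm long, 22 mm thick, a bystander to be left alone; origin under its middle, long axis y.
- spool: Red tape spool, 46 mm wide, 14 mm tall, a bystander to be left alone; origin under its centre.
- tool_case: Closed black tool case, fixed, an obstacle behind the work: 171 mm by 230 mm, 62 mm tall, yawed a little; origin under its middle; its near side lies at x = 0.61 to 0.67 between y = -0.40 and y = -0.13.
There are look-alikes about, which are no part of the job. What is shaped like the adapter but yellow is not meant.

How it is judged:
By the outcome, as a careful person would: the job done as asked, in the order asked, and still so for the second after the job is handed in, with the robot touching nothing.
It also fails if it takes over 53 s, if anything falls off the work surface, if the arm or the gripper's body presses on something with over 40 N, if the wrist force passes 120 N, or if a joint passes its speed limit or range.

ROBOT

A 7-joint arm with a two-finger parallel gripper is mounted at the origin on a cart in front of the work surface, level with it; the furniture and walls round the work are solid. World frame = base frame: x ahead of the robot, y to its left, z up, the work surface at z = 0. Lengths are in mm, angles in rad, forces in N, time in s.
With the tool pointing down it reaches from about 425 to 875 mm from the base axis. Payload 8.4 kg.
Tool frame: the origin (TCP) lies between the finger pads; the fingertips stand 22 mm ahead of it and the grasp point (between the pads) lies 3 mm ahead of it; z points along the fingers, y is the line along which they close (so a half turn about z gives the same grasp; the last joint's range is limited). The gripper opens to 85 mm and grips with 20 to 120 N. Pads are 22 mm wide; open, the fingers measure 114 mm over their backs; the gripper's body (76 mm by 85 mm) begins 54 mm behind the grasp point. The pads swing forward as they close: fully open they stand 13 mm farther back than shut.
Start: joints at [1.249, 0.333, 0.04, 1.465, -0.013, 1.343, -0.059], TCP at [143.604, -633.911, 253.308] pointing down, gripper open.
Joint ranges: [-2.58, 2.58], [-0.38, 2.09], [-1.3, 1.39], [0.25, 2.4], [-1.5, 4.64], [0.08, 2.09], [-2.65, 2.65]. Speed limits (rad/s): [2.22, 2.22, 2.79, 2.79, 3.14, 3.14, 3.14].

INTERFACE

Orientations are given as a rotation vector (axis times angle).
In Python, from rig import read_state, eyes, workorder gives the robot as it stands.
- The arm moves only by the tool drive_tool, never from a script. Its argument "series" is a list that holds one entry, the list of rows, each a list of 7 numbers: the shift along the tool's x, y, z in mm, then the turn, a rotation vector about the tool's x, y, z in rad, then the closure, from 0 (fully open) to 1 (shut). In form: [[[dx, dy, dz, rx, ry, rz, gripper], ...]]. A call has 1 to 20 rows; each row is the pose to reach, as a shift and turn from the pose commanded when the call began, along the tool's axes at that moment; what a row does not reach only later rows make up. A row lasts 1/10 s, in which the tool goes at most 50 mm and 8.59 degrees, less where a joint would pass 70% of its speed; a pose out of reach is approached as far as the arm can. A call with a gripper value outside its range is refused whole. The fingers move at their own pace and stop on an object; "newtons" is the grip in N (left out, the last holds). Time passes only in rows, so rows that repeat a pose let the fingers close. It gives the time, the measured TCP pose, the force, the opening and the grip force at its end, in the units of the state.
- read_state(): the state, without advancing time (a new reading comes with each control period).
- eyes.capture(name): name is "scene" or "side" or "wrist"; returns the picture (400x640x3 uint8, blue, green, red); there is no depth.
- eyes.calibration(name): a dict with "fx", "fy", "cx", "cy" (pixels), "D" ([k1, k2, p1, p2, k3] as OpenCV has them; the pictures are not rectified), "position" and "attitude" of the camera in the world. Camera axes: x right, y down, z forward; pixel columns grow to the right and rows downward; lengths in mm; the calibration is good to about 2 mm. A picture is of the moment at which its call begins: read the wrist's pose just before it. calibration takes no time and is no camera call; for the wrist camera it gives the pose at the moment of the call.
- workorder.close_job(): hands the job in; it is judged then, once.
The state is a dict: "clock": time; "joint_positions": joint angles; "qd": joint speeds; "tau": joint torques, N m; "tcp_pos": TCP position; "ee_rot": TCP orientation; "contact_force": force on the tool from outside, world axes, zero at the start; "moment": the same for the moment, N m; "grip_width": finger opening in mm; "finger_force": force on a finger pad.
Only numpy, scipy, OpenCV 4.12 (cv2) and the standard library are available. Lean on these libraries where they do the work, as an engineer would, in place of code of your own. Each camera call takes 0.05 s, during which the arm holds its last target. There are 200 camera calls.

## Working session

There is one attempt and no reset: what is moved stays moved. The work goes in short steps, Python scripts to look and compute and a tool call to move; the robot and the scene stay as the last step left them, time stands still between calls to the robot, and variables do not carry over. Pictures are saved under pics/ and viewed, at most 10 in all, crops included, and the job is handed in when it is done.

Besides the shell and the picture viewer there is one more tool, called after "Call:" as name(argument=value, ...) on one line, values as JSON. drive_tool: Moves the arm, as the interface text tells. Its arguments: {"type":"object","properties":{"series":{"type":"array","items":{"type":"array","items":{"type":"array","items":{"type":"number"}}}},"newtons":{"type":"number"}},"required":["series"]}

```bash
mkdir -p pics; ls
python3 - <<'E'
from rig import read_state, eyes
import cv2,numpy as np
a=eyes.capture("scene");b=eyes.capture("side")
cv2.imwrite("pics/scene0.png",a);cv2.imwrite("pics/side0.png",b)
for n in("scene","side","wrist"):print(n,eyes.calibration(n))
s=read_state();print(s)
E
```

```text
pics
scene {'fx': 391.7080091996713, 'fy': 391.7080091996713, 'cx': 318.0431394731465, 'cy': 198.68793301473175, 'D': array([0.01014642, 0.        , 0.        , 0.        , 0.        ]), 'position': array([-124.29357309,  511.75717077,  829.84264615]), 'attitude': array([-1.02834301,  2.35902431, -1.12777501])}
side {'fx': 422.3279305145385, 'fy': 422.3279305145385, 'cx': 323.67182798469076, 'cy': 204.72255344447527, 'D': array([0.00038299, 0.        , 0.        , 0.        , 0.        ]), 'position': array([  90.3942384 , -929.10597316,  801.90904963]), 'attitude': array([-2.19030505,  0.62966792, -0.27085483])}
wrist {'fx': 311.5363549742977, 'fy': 311.5363549742977, 'cx': 318.09734451628947, 'cy': 196.8684380156101, 'D': array([-0.02825365,  0.        ,  0.        ,  0.        ,  0.        ]), 'position': array([ 208.79351598, -619.79142969,  373.22810991]), 'attitude': array([ 2.28471129, -1.82217704, -0.2490043 ])}
{'clock': 0.1, 'joint_positions': array([ 1.24884947,  0.33386323,  0.03986229,  1.46619355, -0.01339061,
        1.34329433, -0.05851471]), 'qd': array([ 4.27210091e-05, -2.67504467e-04, -3.79657454e-04, -1.32923467e-03,
       -5.33585279e-04, -1.85892434e-04,  1.43427297e-03]), 'tau': array([ 4.73289227e-03, -6.60006952e+01,  1.37056902e+00, -4.06477797e+01,
        1.71099650e-02,  8.90117168e-03,  2.61898970e-05]), 'tcp_pos': array([ 143.48720814, -633.57135637,  252.48992553]), 'ee_rot': array([-3.12067277e+00, -3.48975921e-01,  4.24938129e-04]), 'contact_force': array([ 0.1279312 , -0.67541711, -0.76302515]), 'moment': array([0.04218533, 0.01798026, 0.01263904]), 'finger_force': 0.0, 'grip_width': 85.19954145790064}
```

View pics/scene0.png

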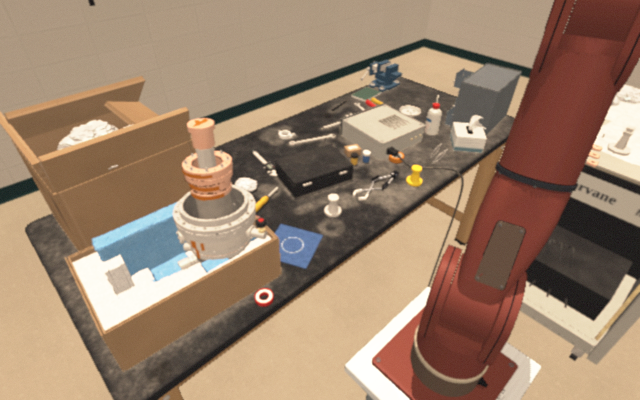

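View pics/side0.png

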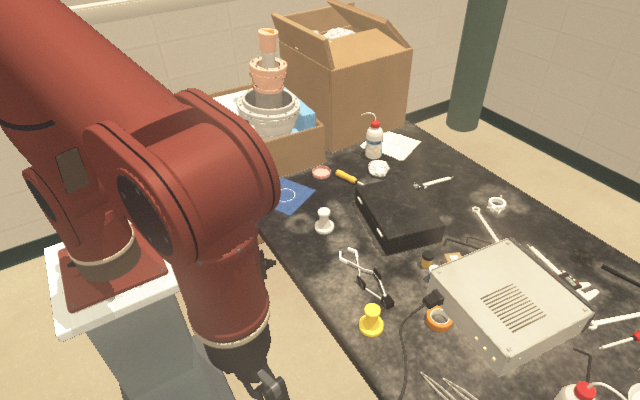

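The scene view shows the adapter at about (333,207), the tongs at about (375,186) and the mat ring at about (292,245). In the side view the adapter's foot is at (324,228), the tongs run from jaws at (345,255) to tail at (388,300), and the mat is at (288,195).

```bash
cat > h.py <<'E'
from rig import read_state, eyes
import cv2,numpy as np
from scipy.spatial.transform import Rotation as R
def ray(c,uv):
    K=np.array([[c["fx"],0,c["cx"]],[0,c["fy"],c["cy"]],[0,0,1]])
    p=cv2.undistortPoints(np.array([[uv]],float),K,c["D"])[0,0]
    return c["position"],R.from_rotvec(c["attitude"]).as_matrix()@[p[0],p[1],1]
def onz(c,uv,z):
    o,d=ray(c,uv);return (o+d*(z-o[2])/d[2]).round(1)
def tri(*cu):
    A=0;b=0
    for c,uv in cu:
        o,d=ray(c,uv);d=d/np.linalg.norm(d);P=np.eye(3)-np.outer(d,d);A=A+P;b=b+P@o
    return np.linalg.solve(A,b).round(1)
E
python3 - <<'E'
from h import *
a=cv2.imread("pics/scene0.png");b=cv2.imread("pics/side0.png")
A=cv2.resize(a[165:265,250:430],None,fx=4.4,fy=4.4,interpolation=3)[:, :800]
B=cv2.resize(b[170:320,250:410],None,fx=4,fy=4,interpolation=3)[:600]
cv2.imwrite("pics/sc_z.png",A);cv2.imwrite("pics/si_z.png",B)
S=eyes.calibration("scene");T=eyes.calibration("side")
print("adapter",onz(S,(333,213),6),onz(T,(324,228),6),"mat",onz(S,(292,245),0),onz(T,(288,195),0))
for n,u in dict(tail=(388,300),j=(345,255)).items():print(n,onz(T,u,10))
E
```

```text
adapter [ 520.2 -173.2    6. ] [ 527.3 -192.6    6. ] mat [505.4  10.5   0. ] [515.5  -1.3   0. ]
tail [ 521.7 -482.5   10. ]
j [ 517.2 -311.7   10. ]
```

View pics/si_z.png

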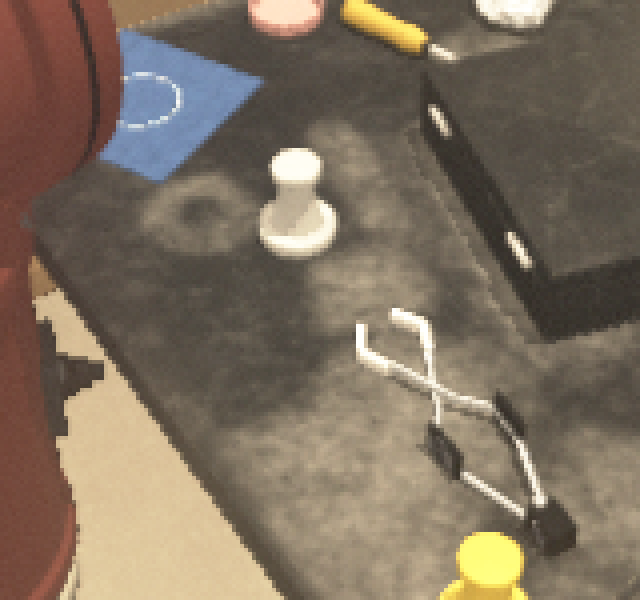

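The crop shows the tongs clearly: jaw tips at (340.5,251) and (348,248), pads at (361,283) and (377,273), tail at (388,301). They point along world +y, towards the adapter.

```bash
cat >> h.py <<'E'
def togo(p,yaw,pitchcur=True):
    "shift (tool axes) to TCP world p and turn about tool z so that tool x has the yaw, tool down"
    s=read_state();M=R.from_rotvec(s["ee_rot"]).as_matrix()
    G=np.array([[np.cos(yaw),np.sin(yaw),0],[np.sin(yaw),-np.cos(yaw),0],[0,0,-1]]).reshape(3,3)
    return (M.T@(np.array(p)-s["tcp_pos"])).round(1),R.from_matrix(M.T@G).as_rotvec().round(4)
E
python3 - <<'E'
from h import *
T=eyes.calibration("side");S=eyes.calibration("scene");W=eyes.calibration("wrist")
pa=onz(T,(361.3,283),14);pb=onz(T,(377.3,273.2),14);t=onz(T,(387.8,301.3),14)
print(pa,pb,t,(pa+pb)/2-t, np.arctan2(*((pa+pb)/2-t)[[1,0]]))
print("jaws",onz(T,(348.8,253.8),8),"adapter foot",onz(T,(324.5,227),8))
print(R.from_rotvec(W["attitude"]).as_matrix().round(2))
s=read_state();print(R.from_rotvec(s["ee_rot"]).as_matrix().round(3))
print(togo((525,-420,260),1.53))
E
```

```text
[ 497.  -411.5   14. ] [ 547.5 -407.5   14. ] [ 516.9 -487.4   14. ] [ 5.35 77.9   0.  ] 1.5022262063290934
jaws [ 528.9 -311.9    8. ] adapter foot [ 529.5 -191.7    8. ]
[[ 0.22 -0.94 -0.26]
 [-0.98 -0.21 -0.06]
 [-0.    0.27 -0.96]]
[[ 0.975  0.221 -0.   ]
 [ 0.221 -0.975  0.001]
 [-0.    -0.001 -1.   ]]
(array([ 419.3, -124. ,   -7.4]), array([-1.3000e-03, -9.0000e-04, -1.3073e+00]))
```

View pics/sc_z.png

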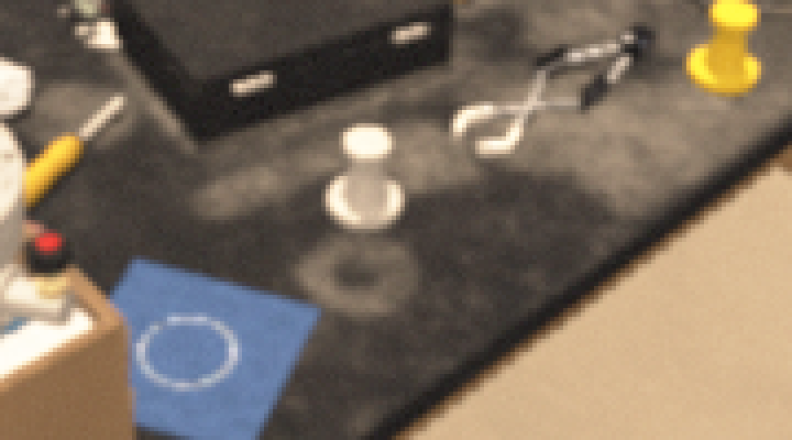

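The scene crop agrees: tongs jaws, adapter and mat follow one another along +y, with the mat ring centre at (292.5,245). Moving above, to look from the wrist.

Call:
drive_tool(series=[[[44,-20,-5,0,0,-0.13,0],[88,-40,-10,0,0,-0.26,0],[131,-61,-14,0,0,-0.39,0],[175,-81,-19,0,0,-0.52,0],[219,-101,-24,0,0,-0.65,0],[262,-121,-29,0,0,-0.78,0],[306,-141,-33,0,0,-0.91,0],[350,-161,-38,0,0,-1.04,0],[393,-182,-43,0,0,-1.17,0],[437,-202,-47,0,0,-1.307,0],[437,-202,-47,0,0,-1.307,0],[437,-202,-47,0,0,-1.307,0],[437,-202,-47,0,0,-1.307,0],[437,-202,-47,0,0,-1.307,0]]])

```text
clock: 1.5
tcp_pos: [524.0, -341.7, 300.1]
ee_rot: [-2.269, -2.172, 0.001]
contact_force: [0.6, -0.6, 0.5]
grip_width: 84.9
finger_force: 0.0
```

Run:
```python
from h import *
W=eyes.calibration("wrist");a=eyes.capture("wrist");cv2.imwrite("pics/w1.png",a);np.save("w1.npy",W,allow_pickle=True)
s=read_state();print(s["tcp_pos"],R.from_rotvec(s["ee_rot"]).as_matrix().round(3),s["clock"])
```

```text
[ 524.11916792 -341.62866516  300.18004524] [[ 0.044  0.999 -0.001]
 [ 0.999 -0.044 -0.   ]
 [-0.    -0.001 -1.   ]] 1.55
```

View pics/w1.png

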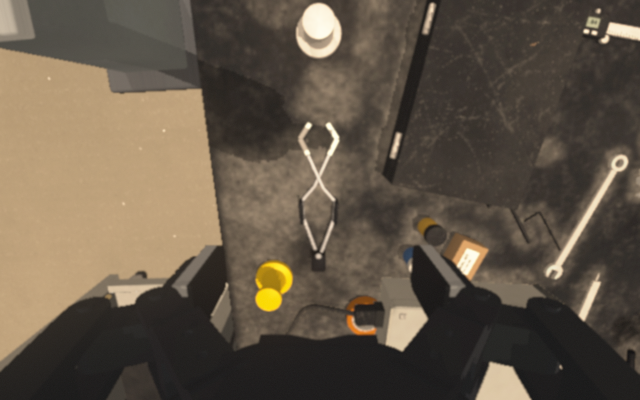

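The wrist view shows jaw tips at (308,125) and (330,125), pads at (303,210) and (335,210), the tail at (318,261) and the adapter foot at about (318,35), top at (319,20).

Run:
```python
from h import *
W=np.load("w1.npy",allow_pickle=True).item();a=cv2.imread("pics/w1.png")
g=a.min(2).astype(np.uint8)
roi=g[0:70,285:355];m=(roi>105).astype(np.uint8)
n,l,st,c=cv2.connectedComponentsWithStats(m)
i=1+st[1:,4].argmax();print("adapter box",st[i],c[i])
cnt=max(cv2.findContours((l==i).astype(np.uint8),0,1)[0],key=len)[:,0,:]
low=cnt[cnt[:,1]>32]  # lower part of the foot's rim
P=np.array([onz(W,p+[285,0],11) for p in low])
f=np.linalg.lstsq(np.c_[2*P[:,:2],np.ones(len(P))],(P[:,:2]**2).sum(1),rcond=None)[0]
print("foot",f[:2],"r",np.sqrt(f[2]+f[:2]@f[:2]))
# tongs jaws bright
roi=g[115:160,290:350];m=(roi>130).astype(np.uint8);ys,xs=np.nonzero(m)
print("jaws cols by row",[(r+115,xs[ys==r].min()+290,xs[ys==r].max()+290) for r in range(0,45,4) if (ys==r).any()])
# dark
roi=g[190:280,292:345];d=(roi<28).astype(np.uint8)
n,l,st,c=cv2.connectedComponentsWithStats(d)
for i in range(1,n):
    if st[i,4]>12:print("dark",st[i],c[i]+[292,190],onz(W,c[i]+[292,190],20))
for u in((303,210),(335,210)):print(onz(W,u,24))
print("tail",onz(W,(318,261),20),"tips",onz(W,(308,125),10),onz(W,(330,125),10))
B=cv2.resize(a[110:275,285:355],None,fx=3.6,fy=3.6,interpolation=2);C=cv2.resize(a[0:75,285:355],None,fx=6,fy=6,interpolation=2)
o=np.zeros((600,700,3),np.uint8);o[:B.shape[0],:B.shape[1]]=B;o[:C.shape[0],270:270+C.shape[1]]=C;cv2.imwrite("pics/w1z.png",o)
```

```text
adapter box [  11    3   46   55 1923] [33.42121685 30.72230889]
foot [ 530.46962789 -184.59816265] r 27.035522127013696
jaws cols by row [(123, np.int64(306), np.int64(330)), (127, np.int64(305), np.int64(333)), (131, np.int64(302), np.int64(335)), (135, np.int64(300), np.int64(338)), (139, np.int64(299), np.int64(338)), (143, np.int64(300), np.int64(337)), (147, np.int64(302), np.int64(335)), (151, np.int64(304), np.int64(333)), (155, np.int64(305), np.int64(331)), (159, np.int64(308), np.int64(328))]
[ 500.8 -401.9   24. ]
[ 543.5 -403.7   24. ]
tail [ 517.5 -479.8   20. ] tips [ 512.6 -291.9   10. ] [ 540.9 -293.2   10. ]
```

View pics/w1z.png

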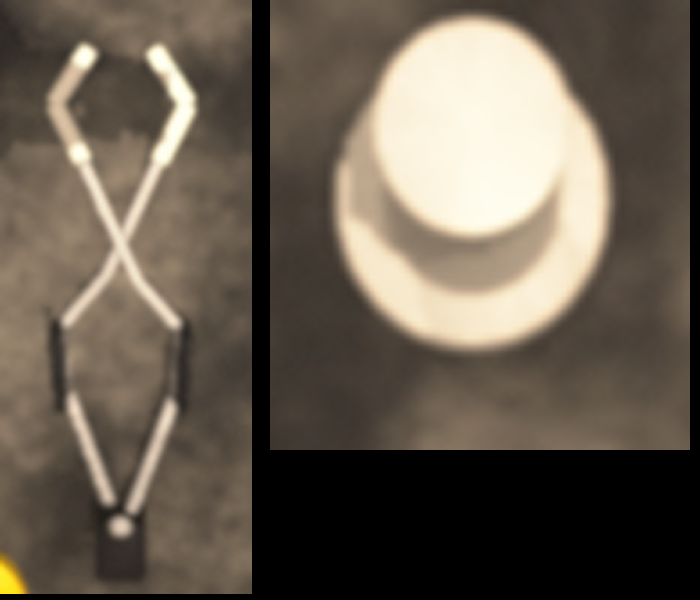

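The crop shows the pads at (301,210) and (336,211), the tail block at (318,261), and the widest point of the jaws on row 139, centred at column 318.6. The adapter foot is a clean circle.

Run:
```python
from h import *
W=np.load("w1.npy",allow_pickle=True).item()
g=onz(W,(318.2,210.7),22);t=onz(W,(318.3,261.4),20);j=onz(W,(318.6,139),8)
print(g,t,j,np.arctan2(*(j-t)[[1,0]]),togo((g[0],g[1],25),1.525))
```

```text
[ 521.  -404.4   22. ] [ 517.9 -480.4   20. ] [ 525.5 -310.5    8. ] 1.5260939315331672 (array([-6.280e+01, -2.000e-01,  2.752e+02]), array([-0.0005,  0.0003,  0.0021]))
```

Call:
drive_tool(series=[[[-20,0,35,0,0,0,0],[-40,0,75,0,0,0,0],[-63,0,115,0,0,0,0],[-63,0,155,0,0,0,0],[-63,0,195,0,0,0,0],[-63,0,230,0,0,0,0],[-63,0,255,0,0,0,0],[-63,0,268,0,0,0,0],[-63,0,275,0,0,0,0],[-63,0,275,0,0,0,0]]])

```text
clock: 2.55
tcp_pos: [522.4, -403.6, 25.3]
ee_rot: [-2.267, -2.175, 0.0]
contact_force: [0.2, -0.2, 0.2]
grip_width: 85.4
finger_force: 0.0
```

Call:
drive_tool(series=[[[0,0,0,0,0,0,0.2],[0,0,0,0,0,0,0.35],[0,0,0,0,0,0,0.45],[0,0,0,0,0,0,0.55],[0,0,0,0,0,0,0.65],[0,0,0,0,0,0,0.7],[0,0,0,0,0,0,0.7],[0,0,0,0,0,0,0.7],[0,0,0,0,0,0,0.7]]], newtons=28)

```text
clock: 3.45
tcp_pos: [525.0, -403.4, 29.1]
ee_rot: [2.263, 2.173, 0.003]
contact_force: [-2.7, 4.8, 19.4]
grip_width: 28.1
finger_force: 26.7
```

Run:
```python
from h import *
W=eyes.calibration("wrist");a=eyes.capture("wrist");cv2.imwrite("pics/w2.png",a);np.save("w2.npy",W,allow_pickle=True)
s=read_state();print(s["tcp_pos"],s["contact_force"],s["grip_width"],s["finger_force"])
```

```text
[ 524.95673157 -403.35972153   29.15496347] [-3.41071302  5.92032632 19.33976862] 27.779825744453344 26.675464629661292
```

View pics/w2.png

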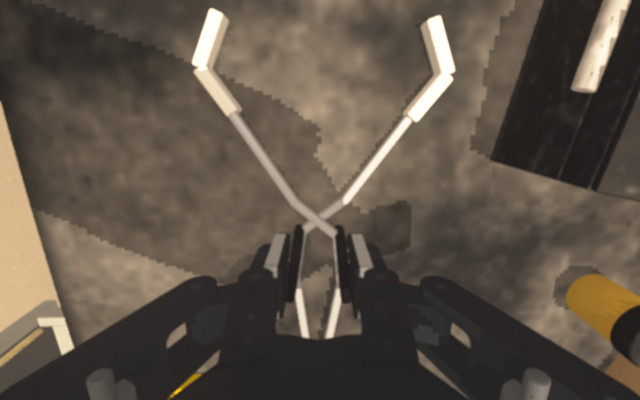

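The wrist view shows the jaws spread wide (tips at (218,12) and (436,17), elbows at (197,68) and (452,72)). The fingertips press on the bench with 19 N, so I raise the tool to relieve that.

Call:
drive_tool(series=[[[0,0,-2,0,0,0,0.7],[0,0,-4,0,0,0,0.7],[0,0,-4,0,0,0,0.7]]])

```text
clock: 3.8
tcp_pos: [522.6, -403.5, 29.7]
ee_rot: [2.266, 2.175, -0.0]
contact_force: [-0.1, 0.3, -0.0]
grip_width: 27.4
finger_force: 27.5
```

```bash
cat > jaws.py <<'E'
from h import *
import sys
W=eyes.calibration("wrist");a=eyes.capture("wrist");cv2.imwrite(sys.argv[1],a)
s=read_state();print(s["tcp_pos"],R.from_rotvec(s["ee_rot"]).as_matrix()[:,0].round(3),s["contact_force"],s["grip_width"],s["clock"])
g=a.min(2);m=(g>150).astype(np.uint8);m[150:]=0
n,l,st,c=cv2.connectedComponentsWithStats(m)
for i in range(1,n):
    if st[i,4]>200:
        q=np.argwhere(l==i)[:,::-1]
        P={k:onz(W,q[f],10) for k,f in dict(top=q[:,1].argmin(),L=q[:,0].argmin(),Rt=q[:,0].argmax(),bot=q[:,1].argmax()).items()}
        print(st[i],P)
E
python3 jaws.py pics/w3.png
```

```text
[ 522.4744146  -403.44768979   29.38424807] [ 0.041  0.999 -0.   ] [-0.16841742  0.76858299  3.07562259] 27.763507520113897 3.85
[ 585    0   50   90 1485] {'top': array([ 650.4, -296.6,   10. ]), 'L': array([ 641.5, -329.1,   10. ]), 'Rt': array([ 657.4, -296.6,   10. ]), 'bot': array([ 647.8, -331.7,   10. ])}
[ 191    9   68  141 1900] {'top': array([ 482.4, -295. ,   10. ]), 'L': array([ 472.3, -314.4,   10. ]), 'Rt': array([ 497.4, -352. ,   10. ]), 'bot': array([ 495.6, -352.4,   10. ])}
[ 379   15   76  135 2088] {'top': array([ 574.5, -300.9,   10. ]), 'L': array([ 551.7, -354.6,   10. ]), 'Rt': array([ 583.2, -321.5,   10. ]), 'bot': array([ 551.7, -354.6,   10. ])}
```

Call:
drive_tool(series=[[[10,0,0,0,0,0,0.7],[25,-1,0,0,0,0,0.7],[40,-1,0,0,0,0,0.7],[55,-1,0,0,0,0,0.7],[65,-2,0,0,0,0,0.7],[75,-2,0,0,0,0,0.7],[80,-2,0,0,0,0,0.7],[80,-2,0,0,0,0,0.7]]])

```text
clock: 4.65
tcp_pos: [524.1, -321.9, 29.3]
ee_rot: [-2.265, -2.176, -0.001]
contact_force: [-0.4, 2.4, 2.5]
grip_width: 28.0
finger_force: 27.9
```

```bash
python3 jaws.py pics/w4.png
python3 - <<'E'
from h import *
a=eyes.capture("scene");b=eyes.capture("side")
w=cv2.imread("pics/w4.png")
o=np.zeros((600,800,3),np.uint8);o[:250,:400]=cv2.resize(w,(400,250))
A=cv2.resize(a[180:240,310:390],None,fx=5,fy=5,interpolation=2);B=cv2.resize(b[190:260,290:370],None,fx=5,fy=5,interpolation=2)
o[:300,400:]=A;o[250:600,:400]=B;cv2.imwrite("pics/c4.png",o)
E
```

```text
[ 524.09988495 -322.39482723   29.36284175] [0.04  0.999 0.001] [-0.15549762  2.12677444  2.80353983] 27.567975788050973 4.7
[ 191    9   70  141 2409] {'top': array([ 484.2, -213.5,   10. ]), 'L': array([ 473.8, -233.2,   10. ]), 'Rt': array([ 499.8, -270.8,   10. ]), 'bot': array([ 496.2, -270.7,   10. ])}
[ 379   15   76  135 2549] {'top': array([ 575.5, -219.2,   10. ]), 'L': array([ 553.1, -272.9,   10. ]), 'Rt': array([ 584.5, -239.4,   10. ]), 'bot': array([ 553.1, -272.9,   10. ])}
[  0  90  16  60 505] {'top': array([ 386.8, -239.9,   10. ]), 'L': array([ 386.8, -239.9,   10. ]), 'Rt': array([ 386.9, -264.1,   10. ]), 'bot': array([ 379. , -265.5,   10. ])}
```

View pics/c4.png

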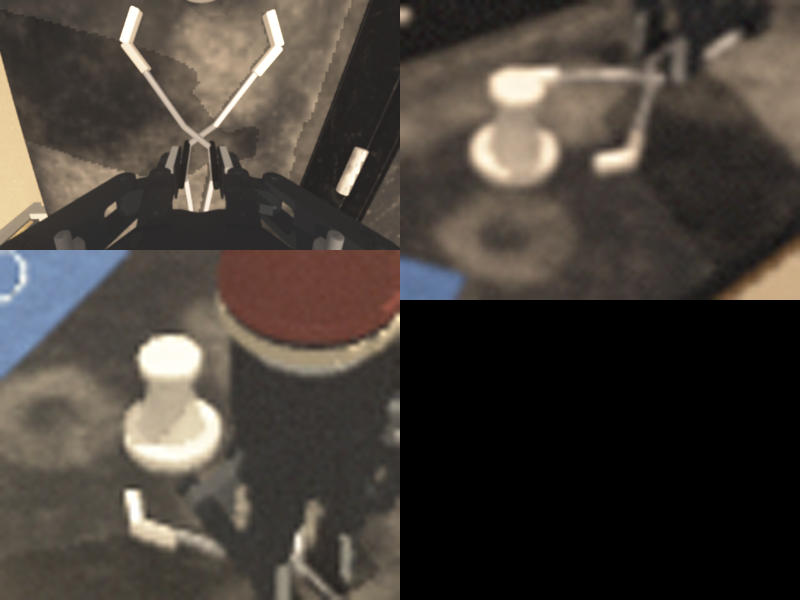

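The composite shows the open jaws short of the adapter, roughly centred on it, with the near rim of the foot just entering the top of the wrist view at about (322,4).

Run:
```python
from h import *
W=eyes.calibration("wrist");a=cv2.imread("pics/w4.png");g=a.min(2)
for r in range(0,8):
    x=np.nonzero(g[r,260:370]>130)[0]+260
    if len(x):print(r,x.min(),x.max(),onz(W,(x.min(),r),11),onz(W,(x.max(),r),11))
```

```text
0 303 339 [ 522.2 -213.4   11. ] [ 536.5 -214.    11. ]
1 306 337 [ 523.4 -213.8   11. ] [ 535.7 -214.3   11. ]
2 310 332 [ 524.9 -214.3   11. ] [ 533.7 -214.6   11. ]
3 317 325 [ 527.7 -214.7   11. ] [ 530.9 -214.9   11. ]
```

Call:
drive_tool(series=[[[8,0,0,0,0,0,0.7],[16,-1,0,0,0,0,0.7],[24,-1,0,0,0,0,0.7],[32,-1,0,0,0,0,0.7],[38,-2,0,0,0,0,0.7],[43,-2,0,0,0,0,0.7],[43,-2,0,0,0,0,0.7],[43,-2,0,0,0,0,0.7]]])

```text
clock: 5.6
tcp_pos: [523.8, -279.1, 29.3]
ee_rot: [-2.265, -2.176, -0.001]
contact_force: [-1.1, 3.2, 5.0]
grip_width: 27.5
finger_force: 28.1
```

```bash
python3 jaws.py pics/w5.png
python3 - <<'E'
from h import *
a=eyes.capture("scene");b=eyes.capture("side")
w=cv2.imread("pics/w5.png")
o=np.zeros((600,800,3),np.uint8);o[:250,:400]=cv2.resize(w,(400,250))
A=cv2.resize(a[180:240,310:390],None,fx=5,fy=5,interpolation=2);B=cv2.resize(b[190:260,290:370],None,fx=5,fy=5,interpolation=2)
o[:300,400:]=A;o[250:600,:400]=B;cv2.imwrite("pics/c5.png",o)
E
```

```text
[ 523.8396032  -279.3552582    29.33910275] [0.04  0.999 0.001] [-0.09274257  2.82237194  3.45463191] 27.65851197392293 5.65
[  262     0   136   107 10190] {'top': array([ 506.5, -168.5,   10. ]), 'L': array([ 504.6, -177.7,   10. ]), 'Rt': array([ 559.5, -170.5,   10. ]), 'bot': array([ 525.7, -210.5,   10. ])}
[ 192   10   44  105 1513] {'top': array([ 483.5, -171.1,   10. ]), 'L': array([ 474. , -190.1,   10. ]), 'Rt': array([ 490.1, -209.9,   10. ]), 'bot': array([ 485.9, -212.3,   10. ])}
[ 380   16   75  134 1981] {'top': array([ 574.8, -176.8,   10. ]), 'L': array([ 553.2, -230.2,   10. ]), 'Rt': array([ 584.3, -197.1,   10. ]), 'bot': array([ 553.2, -230.2,   10. ])}
```

View pics/c5.png

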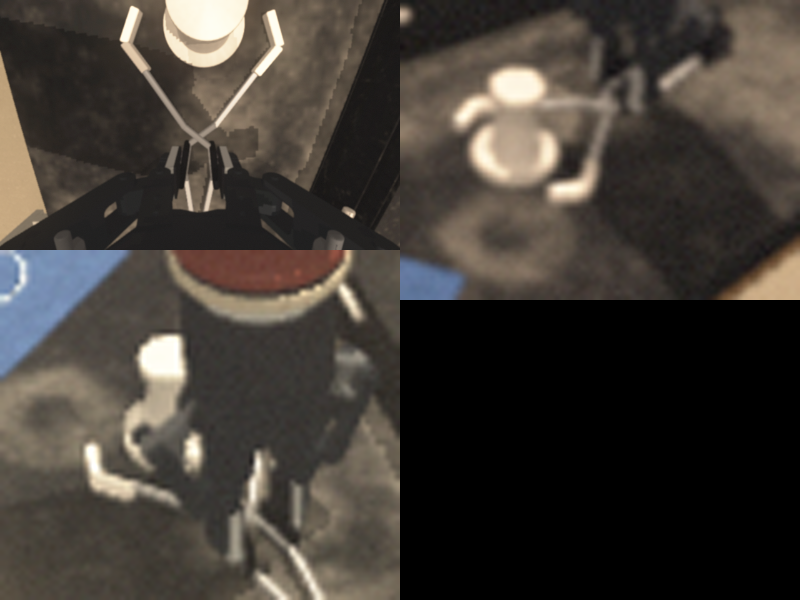

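The adapter's foot now sits centred between the open jaws, and the jaws have not touched it. Letting go gently.

Call:
drive_tool(series=[[[0,0,0,0,0,0,0.63],[0,0,0,0,0,0,0.6],[0,0,0,0,0,0,0.57],[0,0,0,0,0,0,0.54],[0,0,0,0,0,0,0.51],[0,0,0,0,0,0,0.48],[0,0,0,0,0,0,0.45],[0,0,0,0,0,0,0.4],[0,0,0,0,0,0,0.3],[0,0,0,0,0,0,0.15],[0,0,0,0,0,0,0],[0,0,0,0,0,0,0],[0,0,0,0,0,0,0]]])

```text
clock: 7.05
tcp_pos: [523.6, -280.2, 29.3]
ee_rot: [-2.267, -2.175, -0.0]
contact_force: [-0.5, -0.2, 0.1]
grip_width: 85.5
finger_force: 0.0
```

Call:
drive_tool(series=[[[0,0,-20,0,0,0,0],[0,0,-60,0,0,0,0],[-20,0,-105,0,0,0,0],[-50,0,-150,0,0,0,0],[-77,0,-190,0,0,0,0],[-77,0,-200,0,0,0,0],[-77,0,-200,0,0,0,0]]])

```text
clock: 7.75
tcp_pos: [521.1, -358.2, 231.4]
ee_rot: [2.266, 2.171, 0.001]
contact_force: [0.1, 0.7, -0.9]
grip_width: 85.5
finger_force: 0.0
```

Run:
```python
from h import *
W=eyes.calibration("wrist");a=eyes.capture("wrist");np.save("w6.npy",W,allow_pickle=True)
s=read_state();print(s["tcp_pos"],s["clock"],W["position"])
cv2.imwrite("pics/w6.png",a)
S=eyes.calibration("scene");b=eyes.capture("scene")
h=cv2.cvtColor(b,cv2.COLOR_BGR2HSV);m=cv2.inRange(h,(100,90,50),(125,255,255));m[:,:240]=0;m[:200]=0
n,l,st,c=cv2.connectedComponentsWithStats(m);i=1+st[1:,4].argmax();print(st[i],c[i])
x,y,w,hh=st[i][:4];roi=b[y:y+hh,x:x+w].min(2);k=cv2.convexHull(np.argwhere((l==i))[:,::-1].astype(np.int32))
q=cv2.minAreaRect(k);print("approx quad",cv2.approxPolyDP(k,6,True)[:,0].tolist())
ys,xs=np.nonzero(roi>150);pts=np.c_[xs+x,ys+y]
pts=np.array([p for p in pts if cv2.pointPolygonTest(k.astype(np.float32),(float(p[0]),float(p[1])),True)>6])
e=cv2.fitEllipse(pts.astype(np.float32));print("ring",e,onz(S,e[0],0.5))
```

```text
[ 520.71096313 -356.6667665   229.13675535] 7.8 [ 523.2695472  -291.68715756  351.97328389]
[276 225  46  43 890] [298.66292135 244.93370787]
approx quad [[321, 236], [305, 267], [282, 261], [280, 225]]
ring ((291.96429443359375, 244.3831329345703), (15.186779975891113, 21.634145736694336), 87.95870208740234) [5.07e+02 9.30e+00 5.00e-01]
```

View pics/w6.png

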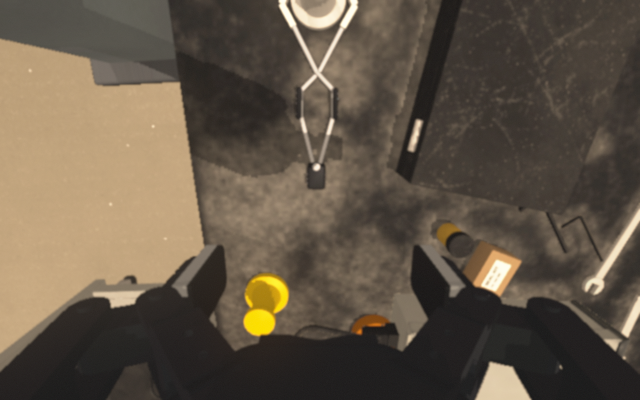

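The jaws are closed round the foot at (318,10), the pads are at (301,102) and (335,102), and the tail block is at about (316,177). Next I locate the tail.

Run:
```python
from h import *
W=np.load("w6.npy",allow_pickle=True).item();a=cv2.imread("pics/w6.png");g=a.min(2)
m=(g[155:200,295:340]<25).astype(np.uint8);n,l,st,c=cv2.connectedComponentsWithStats(m);i=1+st[1:,4].argmax()
print(st[i],c[i]+[295,155]);t=onz(W,c[i]+[295,155],17)
p=onz(W,(318,102),22);f=g[0:35,290:350]>140;print("pads mid",p,"tail",t,onz(W,(316,177),17),np.arctan2(*(p-t)[[1,0]]))
ys,xs=np.nonzero(f)
print("foot bottom",ys.max(),[ (r,xs[ys==r].min()+290,xs[ys==r].max()+290) for r in (20,24,26,28) if (ys==r).any()])
print(onz(W,(319,30),6))
print(togo((t[0],t[1],30),1.53))
```

```text
Traceback (most recent call last):
ValueError: attempt to get argmax of an empty sequence
```

Run:
```python
from h import *
W=np.load("w6.npy",allow_pickle=True).item();a=cv2.imread("pics/w6.png");g=a.min(2)
r=g[150:200,295:340];T=r.min()+18;print(r.min())
m=(r<T).astype(np.uint8);n,l,st,c=cv2.connectedComponentsWithStats(m);i=1+st[1:,4].argmax()
print(st[i],c[i]+[295,150]);t=onz(W,c[i]+[295,150],17);p=onz(W,(318,102),22)
print("pads mid",p,"tail",t,onz(W,(316,176.5),17),np.arctan2(*(p-t)[[1,0]]))
for rr in (18,22,26,28,30):
    x=np.nonzero(g[rr,295:345]>130)[0]+295
    if len(x):print(rr,x.min(),x.max())
print(onz(W,(319,30),0),togo((t[0],t[1],30),1.53))
```

```text
29
[13 13  4 10 23] [309.         166.43478261]
pads mid [ 524.6 -283.1   22. ] tail [ 512.  -349.7   17. ] [ 519.2 -361.2   17. ] 1.383817056875985
18 298 344
22 295 344
26 295 344
28 295 344
30 295 343
[ 528.6 -211.2    0. ] (array([  5.4,  -8.3, 197.9]), array([-0.0014, -0.0015,  0.001 ]))
```

Call:
drive_tool(series=[[[-3,-1,45,0,0,0.02,0],[-3,-1,90,0,0,0.02,0],[-3,-1,135,0,0,0.02,0],[-3,-1,170,0,0,0.02,0],[-3,-1,187,0,0,0.02,0],[-3,-1,196,0,0,0.02,0],[-3,-1,196,0,0,0.02,0],[-3,-1,196,0,0,0.02,0.3],[-3,-1,196,0,0,0.02,0.5],[-3,-1,196,0,0,0.02,0.6],[-3,-1,196,0,0,0.02,0.7],[-3,-1,196,0,0,0.02,0.8],[-3,-1,196,0,0,0.02,0.85],[-3,-1,196,0,0,0.02,0.85],[-3,-1,196,0,0,0.02,0.85],[-3,-1,196,0,0,0.02,0.85]]], newtons=35)

```text
clock: 9.45
tcp_pos: [519.7, -360.4, 34.1]
ee_rot: [2.287, 2.152, 0.0]
contact_force: [-2.0, 0.2, 5.4]
grip_width: 18.8
finger_force: 34.8
```

Run:
```python
from h import *
S=eyes.calibration("scene");b=eyes.capture("scene");a=cv2.imread("pics/scene0.png")
s=read_state();print(s["tcp_pos"],R.from_rotvec(s["ee_rot"]).as_matrix()[:,0].round(3),s["contact_force"])
# top disc of adapter before/after, z=62
for im in(a,b):
    g=im[185:203,322:345].min(2);ys,xs=np.nonzero(g>165);u=(xs.mean()+322,ys.mean()+185);print(u,len(xs),onz(S,u,62))
```

```text
[ 519.74480588 -360.34669004   34.10019392] [ 0.061  0.998 -0.001] [-1.91356107  1.45658363  5.63626884]
(np.float64(332.92424242424244), np.float64(196.96969696969697)) 66 [ 530.2 -180.    62. ]
(np.float64(333.9047619047619), np.float64(197.36507936507937)) 63 [ 526.8 -180.9   62. ]
```

Call:
drive_tool(series=[[[4,-1,0,0,0,0,0.85],[10,-2,0,0,0,0,0.85],[20,-4,0,0,0,0,0.85],[32,-6,0,0,0,0,0.85],[44,-8,0,0,0,0,0.85],[56,-10,0,0,0,0,0.85],[68,-12,0,0,0,0,0.85],[80,-14,0,0,0,0,0.85],[92,-16,0,0,0,0,0.85],[104,-18,0,0,0,0,0.85],[116,-20,0,0,0,0,0.85],[128,-22,0,0,0,0,0.85],[140,-24,0,0,0,0,0.85],[152,-26,0,0,0,0,0.85],[163,-28,0,0,0,0,0.85],[172,-30,0,0,0,0,0.85],[180,-31,0,0,0,0,0.85],[185,-33,0,0,0,0,0.85],[185,-33,0,0,0,0,0.85],[185,-33,0,0,0,0,0.85]]])

```text
clock: 11.5
tcp_pos: [498.1, -172.7, 34.0]
ee_rot: [2.287, 2.153, 0.001]
contact_force: [-1.2, 0.4, 9.4]
grip_width: 18.6
finger_force: 35.1
```

Call:
drive_tool(series=[[[0,0,0,0,0,0,0.7],[0,0,0,0,0,0,0.5],[0,0,0,0,0,0,0.2],[0,0,0,0,0,0,0],[0,0,0,0,0,0,0],[0,0,-30,0,0,0,0],[0,0,-75,0,0,0,0],[0,0,-120,0,0,0,0],[30,0,-165,0,0,0,0],[60,0,-200,0,0,0,0],[80,0,-220,0,0,0,0],[80,0,-220,0,0,0,0],[80,0,-220,0,0,0,0]]])

```text
clock: 12.8
tcp_pos: [502.5, -93.7, 253.2]
ee_rot: [2.287, 2.153, -0.0]
contact_force: [-0.5, -1.4, -1.5]
grip_width: 85.4
finger_force: 0.0
```

```bash
cat > mat.py <<'E'
from h import *
import sys
W=eyes.calibration("wrist");a=eyes.capture("wrist");cv2.imwrite(sys.argv[1],a)
s=read_state();print(s["tcp_pos"],R.from_rotvec(s["ee_rot"]).as_matrix()[:,0].round(3),s["contact_force"],s["clock"])
h=cv2.cvtColor(a,cv2.COLOR_BGR2HSV);m=cv2.inRange(h,(100,90,40),(125,255,255));m[:, :150]=0
n,l,st,c=cv2.connectedComponentsWithStats(m);i=1+st[1:,4].argmax();print(st[i])
k=cv2.convexHull(np.argwhere(l==i)[:,::-1].astype(np.int32))
q=cv2.approxPolyDP(k,8,True)[:,0];P=np.array([onz(W,p,0.5) for p in q]);print(q.tolist());print(P.tolist(),"mean",P.mean(0))
g=a.min(2);hull=cv2.fillConvexPoly(np.zeros_like(g),k,1)
m=((g>130)&(hull>0)).astype(np.uint8)
n,l,st,c=cv2.connectedComponentsWithStats(m)
for i in range(1,n):
    if st[i,4]>60:print("white",st[i],c[i].round(1))
E
python3 mat.py pics/w7.png
```

```text
[502.03523739 -94.44367707 252.38826803] [ 0.062  0.998 -0.   ] [-0.294031    0.20531937 -0.46084513] 12.85
[ 231    0  167  137 7480]
[[397, 102], [338, 136], [253, 90], [231, 56], [318, 0], [346, 0]]
[[597.7, -22.4, 0.5], [528.1, -57.1, 0.5], [433.6, 0.4, 0.5], [413.0, 38.0, 0.5], [513.1, 87.8, 0.5], [543.0, 86.1, 0.5]] mean [5.04750000e+02 2.21333333e+01 5.00000000e-01]
white [ 285   49   67   83 3283] [317.6  86.2]
```

Call:
drive_tool(series=[[[0,0,-30,0,0,0,0],[0,0,-70,0,0,0,0],[0,0,-100,0,0,0,0],[0,0,-100,0,0,0,0],[0,0,-100,0,0,0,0]]])

```text
clock: 13.35
tcp_pos: [502.4, -94.8, 352.2]
ee_rot: [-2.289, -2.15, 0.001]
contact_force: [0.0, -0.3, -0.3]
grip_width: 85.8
finger_force: 0.0
```

```bash
python3 mat.py pics/w8.png
cat > m2.py <<'E'
from h import *
import sys
W=eyes.calibration("wrist");a=cv2.imread(sys.argv[1])
h=cv2.cvtColor(a,cv2.COLOR_BGR2HSV);m=cv2.inRange(h,(100,90,40),(125,255,255));m[:,:150]=0
n,l,st,c=cv2.connectedComponentsWithStats(m);i=1+st[1:,4].argmax()
q=cv2.convexHull(np.argwhere(l==i)[:,::-1].astype(np.int32))[:,0]
P=np.array([onz(W,p,.5)[:2] for p in q],np.float32)
r=cv2.minAreaRect(P);print("mat rect",r)
g=a.min(2);hull=cv2.fillConvexPoly(np.zeros_like(g),q.astype(np.int32),1)
k=((g>130)&(hull>0)).astype(np.uint8);n,l,st,c=cv2.connectedComponentsWithStats(k);i=1+st[1:,4].argmax()
x,y,w,hh=st[i][:4]
for rr in range(y,y+hh,3):
    xs=np.nonzero(l[rr]==i)[0];print(rr,xs.min(),xs.max(),end="; ")
print()
# top disc: very bright part
b=(g>200)&(l==i);ys,xs=np.nonzero(b);print("bright",len(xs),xs.min(),xs.max(),ys.min(),ys.max())
E
python3 m2.py pics/w8.png
```

```text
[502.01666024 -94.596911   351.45084787] [0.063 0.998 0.001] [0.24770205 0.00631895 0.00401372] 13.4
[ 250   17  131  120 5899]
[[380, 104], [323, 136], [290, 121], [250, 67], [335, 17]]
[[596.5, -23.5, 0.5], [510.9, -64.5, 0.5], [463.5, -39.6, 0.5], [413.1, 38.6, 0.5], [536.6, 95.3, 0.5]] mean [5.0412e+02 1.2600e+00 5.0000e-01]
white [ 293   62   52   70 2067] [318.   91.9]
mat rect ((504.04931640625, 7.579559326171875), (137.9632110595703, 137.93846130371094), 26.36425018310547)
62 311 322; 65 304 329; 68 301 332; 71 298 335; 74 296 337; 77 295 338; 80 294 339; 83 293 341; 86 293 343; 89 293 344; 92 293 344; 95 293 344; 98 295 342; 101 296 340; 104 298 339; 107 300 337; 110 303 334; 113 304 333; 116 306 331; 119 307 330; 122 310 328; 125 312 327; 128 314 325; 131 321 322; 
bright 1251 294 343 63 125
```

Run:
```python
from h import *
W=eyes.calibration("wrist")
a=cv2.imread("pics/w8.png")
x0,y0=280,50;r=a[y0:y0+95,x0:x0+80]
g=cv2.resize(cv2.cvtColor(r,6),None,fx=6,fy=6,interpolation=2)
for p2 in(40,25):
    c=cv2.HoughCircles(g,cv2.HOUGH_GRADIENT,1.5,25,param1=80,param2=p2,minRadius=66,maxRadius=130)
    if c is not None:
        for q in c[0][:6]:
            u=q[:2]/6+[x0,y0];print("r",(q[2]/6).round(1),u.round(1),"z62",onz(W,u,62),"z12",onz(W,u,12),"z0",onz(W,u,.5))
gg=cv2.cvtColor(r,6)
for k in range(8,85,3):print(k+y0,gg[k,8:70:2].tolist())
```

```text
r 20.0 [316.6  84.6] z62 [505.3   4.2  62. ] z12 [505.2   8.2  12. ] z0 [5.051e+02 9.100e+00 5.000e-01]
r 19.6 [318.9  91.9] z62 [507.5  -4.6  62. ] z12 [507.7  -1.7  12. ] z0 [ 5.077e+02 -1.000e+00  5.000e-01]
r 17.9 [318.1  80.1] z62 [507.5   9.4  62. ] z12 [507.6  14.   12. ] z0 [5.076e+02 1.500e+01 5.000e-01]
r 15.7 [319.1  97.1] z62 [507.5 -10.9  62. ] z12 [507.6  -8.8  12. ] z0 [ 5.077e+02 -8.300e+00  5.000e-01]
r 20.0 [316.6  84.6] z62 [505.3   4.2  62. ] z12 [505.2   8.2  12. ] z0 [5.051e+02 9.100e+00 5.000e-01]
r 19.6 [318.9  91.9] z62 [507.5  -4.6  62. ] z12 [507.7  -1.7  12. ] z0 [ 5.077e+02 -1.000e+00  5.000e-01]
r 16.8 [314.9  79.1] z62 [503.5  10.8  62. ] z12 [503.2  15.6  12. ] z0 [5.031e+02 1.670e+01 5.000e-01]
r 18.8 [325.6  94.1] z62 [515.8  -7.8  62. ] z12 [517.   -5.3  12. ] z0 [ 5.173e+02 -4.700e+00  5.000e-01]
r 18.5 [319.1  81.1] z62 [508.6   8.1  62. ] z12 [508.9  12.6  12. ] z0 [5.09e+02 1.36e+01 5.00e-01]
r 17.6 [312.4  82.9] z62 [500.1   6.6  62. ] z12 [499.4  10.8  12. ] z0 [499.2  11.8   0.5]
58 [117, 114, 116, 116, 118, 115, 113, 109, 108, 112, 115, 121,
[... 3299 characters left out ...]
82, 82, 93, 109, 118, 117, 110, 132, 208, 180, 113, 117, 116, 117, 110, 140, 229, 198, 113, 111, 113, 114, 118, 120, 119, 117, 114, 113]
124 [79, 80, 81, 81, 83, 86, 84, 98, 96, 82, 82, 113, 150, 111, 87, 98, 93, 123, 217, 220, 126, 117, 115, 116, 119, 124, 122, 117, 111, 103, 94]
127 [78, 82, 81, 81, 81, 83, 81, 79, 79, 80, 82, 87, 127, 144, 99, 83, 88, 134, 180, 143, 122, 122, 123, 121, 119, 119, 114, 102, 85, 66, 59]
130 [79, 83, 83, 79, 80, 83, 84, 81, 79, 81, 80, 80, 90, 136, 136, 89, 118, 147, 120, 117, 119, 117, 117, 116, 113, 93, 72, 64, 68, 65, 60]
133 [70, 79, 79, 81, 80, 80, 81, 83, 78, 76, 80, 82, 81, 97, 140, 134, 143, 116, 111, 111, 115, 115, 99, 78, 64, 60, 61, 65, 63, 64, 62]
```

Call:
drive_tool(series=[[[-30,0,30,0,0,0,0],[-60,0,75,0,0,0,0],[-80,0,120,0,0,0,0],[-80,0,165,0,0,0,0],[-80,0,210,0,0,0,0],[-80,0,255,0,0,0,0],[-80,0,290,0,0,0,0],[-80,0,310,0,0,0,0],[-80,0,319,0,0,0,0],[-80,0,319,0,0,0,0],[-80,0,319,0,0,0,0.4],[-80,0,319,0,0,0,0.6],[-80,0,319,0,0,0,0.75],[-80,0,319,0,0,0,0.85],[-80,0,319,0,0,0,0.85],[-80,0,319,0,0,0,0.85],[-80,0,319,0,0,0,0.85]]])

```text
clock: 15.1
tcp_pos: [498.1, -173.7, 35.1]
ee_rot: [2.288, 2.152, 0.0]
contact_force: [-0.2, 0.3, 7.2]
grip_width: 18.6
finger_force: 34.5
```

Call:
drive_tool(series=[[[2,-1,0,0,0,0,0.85],[4,-2,0,0,0,0,0.85],[6,-3,0,0,0,0,0.85],[7.5,-3,0,0,0,0,0.85],[7.5,-3,0,0,0,0,0.85],[7.5,-3,0,0,0,0,0.85],[7.5,-3,0,0,0,0,0.6],[7.5,-3,0,0,0,0,0.3],[7.5,-3,0,0,0,0,0],[7.5,-3,0,0,0,0,0],[7.5,-3,-30,0,0,0,0],[7.5,-3,-75,0,0,0,0],[7.5,-3,-120,0,0,0,0],[37,-3,-165,0,0,0,0],[67,-3,-210,0,0,0,0],[87,-3,-255,0,0,0,0],[87,-3,-300,0,0,0,0],[87,-3,-319,0,0,0,0],[87,-3,-319,0,0,0,0],[87,-3,-319,0,0,0,0]]])

```text
clock: 17.1
tcp_pos: [499.9, -86.4, 352.9]
ee_rot: [-2.288, -2.153, 0.0]
contact_force: [0.1, -0.6, -0.2]
grip_width: 85.7
finger_force: 0.0
```

Run:
```python
from h import *
W=eyes.calibration("wrist");a=eyes.capture("wrist");cv2.imwrite("pics/w9.png",a);print(read_state()["tcp_pos"])
g=cv2.cvtColor(a,6);h=cv2.cvtColor(a,40)
m=cv2.inRange(h,(100,90,40),(125,255,255));m[:,:150]=0
n,l,st,c=cv2.connectedComponentsWithStats(m);i=1+st[1:,4].argmax()
q=cv2.convexHull(np.argwhere(l==i)[:,::-1].astype(np.int32))[:,0]
print(cv2.minAreaRect(np.array([onz(W,p,.5)[:2] for p in q],np.float32)))
for k in range(58,124,3):print(k,g[k,288:350:2].tolist())
# near foot edge along the middle columns, and top disc's near edge
for u in(316,318,320):print(u,g[90:120,u].tolist())
for r in (88,100,105,110,112):print(r,onz(W,(318.5,r),62),onz(W,(318.5,r),0))
```

```text
[499.56151653 -86.45224668 352.10646595]
((504.9490051269531, 7.298553466796875), (138.26416015625, 138.361083984375), 26.299060821533203)
58 [116, 116, 117, 115, 115, 118, 123, 120, 113, 113, 111, 113, 114, 112, 116, 118, 113, 112, 115, 115, 113, 116, 119, 121, 119, 119, 115, 113, 113, 113, 118]
61 [119, 121, 120, 122, 120, 115, 115, 112, 111, 113, 117, 114, 118, 118, 113, 115, 120, 120, 119, 120, 119, 121, 120, 115, 112, 116, 114, 113, 114, 113, 114]
64 [117, 117, 114, 116, 116, 118, 113, 112, 107, 108, 111, 114, 119, 119, 121, 122, 118, 117, 120, 118, 115, 116, 118, 116, 115, 118, 118, 113, 116, 116, 114]
67 [110, 116, 117, 110, 111, 118, 118, 115, 116, 115, 117, 114, 107, 113, 125, 127, 123, 122, 118, 117, 116, 115, 116, 121, 119, 118, 116, 114, 111, 115, 119]
70 [106, 112, 116, 110, 113, 118, 118, 116, 116, 121, 143, 200, 231, 205, 189, 192, 194, 201, 226, 204, 158, 124, 114, 113, 113, 112, 113, 114, 116, 117, 119]
73 [121, 115, 117, 114, 113, 119, 122, 121, 162, 209, 182, 133, 138, 171, 192, 205, 205, 192, 172, 139, 162, 214, 187, 129, 119, 118, 118, 118, 118, 117, 115]
76 [116
[... 2521 characters left out ...]
, 113, 114, 115]
316 [249, 249, 249, 249, 249, 249, 248, 248, 247, 247, 247, 246, 245, 240, 220, 194, 206, 223, 227, 227, 225, 219, 206, 206, 196, 156, 122, 117, 118, 118]
318 [251, 251, 250, 250, 249, 250, 249, 249, 249, 249, 249, 249, 248, 247, 231, 201, 202, 223, 228, 228, 227, 222, 206, 191, 177, 144, 115, 109, 113, 118]
320 [251, 251, 251, 251, 251, 250, 251, 250, 250, 250, 250, 249, 249, 248, 235, 204, 205, 224, 230, 229, 229, 225, 211, 199, 184, 145, 110, 104, 108, 117]
88 [505.8   8.2  62. ] [506.1  12.5   0. ]
100 [505.   -6.2  62. ] [505.1  -4.1   0. ]
105 [504.6 -12.3  62. ] [504.7 -11.1   0. ]
110 [504.2 -18.5  62. ] [504.3 -18.2   0. ]
112 [504.1 -20.9  62. ] [504.1 -21.    0. ]
```

The adapter is within about 2 mm of the mat's middle, standing and still in the jaws, and the arm is clear of everything.

```bash
python3 -c "
from rig import workorder
print(workorder.close_job())"
```

```text
the job is handed in; nothing more can be done
None
```

The adapter is standing about 2 mm from the middle of the blue mat by the wrist camera, still gripped in the tongs' jaws; the job was handed in at about 17 s with the arm clear.

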